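# Find the stiff key on a rack power panel and guard it

## Robot

A 6-joint arm with a two-finger parallel gripper is mounted at the origin on the work surface. World frame = base frame: x ahead of the robot, y to its left, z up, the work surface at z = 0. Lengths are in m, angles in rad, forces in N, time in s.
With the tool pointing down it reaches from about 0.3 to 0.85 m from the base axis. Payload 5.4 kg.
Tool frame: the origin (TCP) lies at the very end of the fingers, on their centre line; the grasp point (between the pads) lies 19 mm behind it (grip_point_offset is the distance from the TCP to the grasp point, in m); z points along the fingers, y is the direction in which the jaws open and shut (so a half turn about z gives the same grasp; the last joint's range is limited). The gripper opens to 85 mm and grips with 20 to 120 N. Pads are 22 mm wide; open, the fingers measure 114 mm over their backs; the gripper's body (76 mm by 85 mm) begins 54 mm behind the grasp point. The pads swing forward as they close: fully open they stand 13 mm farther back than shut.
Start: joints at [1.12, 0.158, 1.597, -0, 1.386, -0.21], TCP at [0.137, 0.558, 0.231] pointing down, gripper open.
Joint ranges: [-2.91, 2.91], [-0.94, 2.29], [0.18, 2.7], [-1.29, 4.43], [0.17, 2.64], [-3, 3]. Speed limits (rad/s): [2.57, 2.57, 3.14, 3.14, 3.14, 3.14].

## Interface

Orientations are given as a unit quaternion [x, y, z, w].
In Python, from bench import * gives the robot as it stands.
- The arm moves only by the shell command python3 -m crank 'ROWS' [OPENING] [FORCE]. ROWS is JSON, a list of rows, each a list of 6 numbers: the shift along the tool's x, y, z in m, then the turn, a rotation vector about the tool's x, y, z in rad. A call has 1 to 12 rows; each row is the pose to reach, as a shift and turn from the pose measured when the call began, along the tool's axes at that moment; what a row does not reach only later rows make up. A row lasts 1/10 s, in which the tool goes at most 50 mm and 8.59 degrees, less where a joint would pass 70% of its speed; a pose out of reach is approached as far as the arm can. A call with a gripper value outside its range is refused whole. OPENING is the gripper command: -1 is shut, 1 is fully open, values between are in proportion, set as the call begins (- or left out, the last holds). The fingers move at their own pace and stop on an object; FORCE is the grip in N (left out, the last holds). Time passes only in rows, so rows that repeat a pose let the fingers close. It gives the time, the measured TCP pose, the force and the opening at its end, in the units of the state.
- get_state(): the state, without advancing time (a new reading comes with each control period).
- camera(name): name is "side" or "top" or "wrist"; returns a dict with "image" (400x640x3 uint8, red, green, blue), "depth" (400x640 float32, m along the optical axis (not along the pixel's ray), 0 where there is no reading), "mtx" (3x3 intrinsics, pixels), "dist_coeffs" ([k1, k2, p1, p2, k3] as OpenCV has them; the pictures are not rectified), "R" (3x3) and "t" (3): a world point X has camera coordinates R X + t. Camera axes: x right, y down, z forward; pixel columns grow to the right and rows downward; lengths in m; the calibration is good to about 2 mm. A picture is of the moment at which its call begins.
- close_job(): hands the job in, once; it reports no verdict.
The state is a dict: "t": time; "joint_pos": joint angles; "qd": joint speeds; "effort": joint torques, N m; "tcp_pos": TCP position; "tool_rot": TCP orientation; "contact_force": force on the tool from outside, world axes, zero at the start; "wrist_torque": the same for the moment, N m; "width": opening from 0.0 (shut) to 1.0 (fully open).
Only numpy, scipy, OpenCV 4.12 (cv2) and the standard library are available. Lean on these libraries where they do the work, as an engineer would, in place of code of your own. Each camera call takes 0.05 s, during which the arm holds its last target. There are 200 camera calls.

## Task

Check the four power keys of the rack panel: push each key gently straight down until it clicks and stays down; a good key clicks at 5 N or less. One of the four is too stiff: never force it (no more than 10 N on any key), leave it up, and slide its own guard fully home over it, to the stop. Leave the other three guards open, and do not disturb the things lying about.

Things in the scene. Friction and masses are not known exactly. Their poses are not given: they have to be found in the camera images.
- panel: dark steel rack panel lying flat on the bench, 178 mm (its x) by 483 mm (its y), top face 30 mm above the bench; origin at the centre of its underside; its x axis points away from the robot, its front edge is the -x one. It is fixed. Four key units stand on it in a row along y, 100 mm apart: grey housings 130 (x) x 60 (y) x 25 mm high.
- bay1 (a point): bay 1 of 4, counted from the panel's +y end: point on the axis of this bay's key, at the level of the housing's top face (55 mm above the bench). The key is a round black cap 30 mm across whose top stands 19 to 25 mm (it differs from unit to unit) above this point when up and 3 to 9 mm above it when latched down.
- bay2 (a point): bay 2 of 4, counted from the panel's +y end: point on the axis of this bay's key, at the level of the housing's top face (55 mm above the bench). The key is a round black cap 30 mm across whose top stands 19 to 25 mm (it differs from unit to unit) above this point when up and 3 to 9 mm above it when latched down.
- bay3 (a point): bay 3 of 4, counted from the panel's +y end: point on the axis of this bay's key, at the level of the housing's top face (55 mm above the bench). The key is a round black cap 30 mm across whose top stands 19 to 25 mm (it differs from unit to unit) above this point when up and 3 to 9 mm above it when latched down.
- bay4 (a point): bay 4 of 4, counted from the panel's +y end: point on the axis of this bay's key, at the level of the housing's top face (55 mm above the bench). The key is a round black cap 30 mm across whose top stands 19 to 25 mm (it differs from unit to unit) above this point when up and 3 to 9 mm above it when latched down.
- key_a (a joint): key travel of one of the four units (which bay it is in changes from run to run), m: 0 up, 0.016 clicked and latched down (springy beyond, 2 to 3 N/mm). Pushed down it resists more over the first 3.5 mm, then gives way; past 8 mm it snaps down to 16 mm and stays. A good key needs 3 to 5 N at most; the stiff key about 20 N, 7 N within the first 1.5 mm. Which of the units is the stiff one can only be felt.
- key_b (a joint): key travel of one of the four units (which bay it is in changes from run to run), m: 0 up, 0.016 clicked and latched down (springy beyond, 2 to 3 N/mm). Pushed down it resists more over the first 3.5 mm, then gives way; past 8 mm it snaps down to 16 mm and stays. A good key needs 3 to 5 N at most; the stiff key about 20 N, 7 N within the first 1.5 mm. Which of the units is the stiff one can only be felt.
- key_c (a joint): key travel of one of the four units (which bay it is in changes from run to run), m: 0 up, 0.016 clicked and latched down (springy beyond, 2 to 3 N/mm). Pushed down it resists more over the first 3.5 mm, then gives way; past 8 mm it snaps down to 16 mm and stays. A good key needs 3 to 5 N at most; the stiff key about 20 N, 7 N within the first 1.5 mm. Which of the units is the stiff one can only be felt.
- key_d (a joint): key travel of one of the four units (which bay it is in changes from run to run), m: 0 up, 0.016 clicked and latched down (springy beyond, 2 to 3 N/mm). Pushed down it resists more over the first 3.5 mm, then gives way; past 8 mm it snaps down to 16 mm and stays. A good key needs 3 to 5 N at most; the stiff key about 20 N, 7 N within the first 1.5 mm. Which of the units is the stiff one can only be felt.
- guard_a (a joint): travel of the sliding guard of the unit with key_a, m: 0 to 0.006 at the start (open), 0.065 closed over the key, at its stop. It slides towards the panel's -x, drags with 2 N, stays where left. An aluminium hood 46 (x) x 56 mm, top 31 mm above the housing, with a central upright fin 10 (x) x 30 mm, 18 mm tall. Fin centre: 65 mm to +x of the key's axis at joint 0, over the key at 0.065.
- guard_b (a joint): travel of the sliding guard of the unit with key_b, m: 0 to 0.006 at the start (open), 0.065 closed over the key, at its stop. It slides towards the panel's -x, drags with 2 N, stays where left. An aluminium hood 46 (x) x 56 mm, top 31 mm above the housing, with a central upright fin 10 (x) x 30 mm, 18 mm tall. Fin centre: 65 mm to +x of the key's axis at joint 0, over the key at 0.065.
- guard_c (a joint): travel of the sliding guard of the unit with key_c, m: 0 to 0.006 at the start (open), 0.065 closed over the key, at its stop. It slides towards the panel's -x, drags with 2 N, stays where left. An aluminium hood 46 (x) x 56 mm, top 31 mm above the housing, with a central upright fin 10 (x) x 30 mm, 18 mm tall. Fin centre: 65 mm to +x of the key's axis at joint 0, over the key at 0.065.
- guard_d (a joint): travel of the sliding guard of the unit with key_d, m: 0 to 0.006 at the start (open), 0.065 closed over the key, at its stop. It slides towards the panel's -x, drags with 2 N, stays where left. An aluminium hood 46 (x) x 56 mm, top 31 mm above the housing, with a central upright fin 10 (x) x 30 mm, 18 mm tall. Fin centre: 65 mm to +x of the key's axis at joint 0, over the key at 0.065.
- spare_cap: spare round black key cap, 28 mm across, 12 mm tall, lying on the panel between two key units; a bystander, origin at its underside
- standoff: brass spacer, 14 mm across, 22 mm tall, standing on the panel between two key units; a bystander, origin at its underside
- tape_roll: roll of clear tape, 104 mm across, 48 mm tall; a bystander, origin at its underside
- screwdriver: screwdriver lying on the bench; a bystander
- screw_jar: screw jar, 64 mm across, 75 mm tall; a bystander, origin at its underside
- small_carton: small cardboard carton 70 x 110 x 45 mm; a bystander, origin at its underside
- power_adapter: black power adapter 50 x 110 x 32 mm; a bystander, origin at its underside

How it is judged:
By the outcome, as a careful person would: the job done as asked, in the order asked, and still so for the second after the job is handed in, with the robot touching nothing.
It also fails if it takes over 58 s, if anything falls off the work surface, if the arm or the gripper's body presses on something with over 40 N, if the wrist force passes 120 N, or if a joint passes its speed limit or range.

## Working session

There is one attempt and no reset: what is moved stays moved. The work goes in short steps, Python scripts to look and compute and a shell command to move; the robot and the scene stay as the last step left them, time stands still between calls to the robot, and variables do not carry over. Pictures are saved under pics/ and viewed, about 8 in all and at most 12, crops included, and the job is handed in when it is done.

```bash
mkdir -p pics; ls; python3 - <<'E'
from bench import *
import cv2,numpy as np
s=get_state();print({k:np.round(v,3).tolist() for k,v in s.items()})
for n in("top","side"):
    c=camera(n);np.savez(n,**c);cv2.imwrite(f"pics/{n}0.png",c["image"][...,::-1]);print(n,c["mtx"].round(1).tolist(),c["dist_coeffs"],c["R"].round(3).tolist(),c["t"].round(3))
E
```

```text
pics
{'t': 0.0, 'joint_pos': [1.12, 0.159, 1.598, 0.0, 1.386, -0.21], 'qd': [-0.0, -0.0, 0.0, -0.002, 0.0, -0.003], 'effort': [0.002, -39.598, -33.145, 0.0, 0.008, -0.0], 'tcp_pos': [0.137, 0.558, 0.23], 'tool_rot': [0.12, 0.993, -0.001, -0.0], 'contact_force': [-0.882, -0.498, -0.168], 'wrist_torque': [0.016, -0.089, -0.076], 'width': 0.998}
top [[385.3, 0.0, 323.8], [0.0, 385.3, 202.8], [0.0, 0.0, 1.0]] [0.00786287 0.         0.         0.         0.        ] [[0.058, -0.998, 0.003], [-0.969, -0.057, -0.24], [0.24, 0.011, -0.971]] [-0.033  0.628  0.995]
side [[418.6, 0.0, 319.3], [0.0, 418.6, 190.6], [0.0, 0.0, 1.0]] [-0.06521264  0.          0.          0.          0.        ] [[-0.682, -0.731, 0.006], [-0.544, 0.503, -0.671], [0.488, -0.461, -0.741]] [0.433 0.377 0.798]
```

View pics/top0.png

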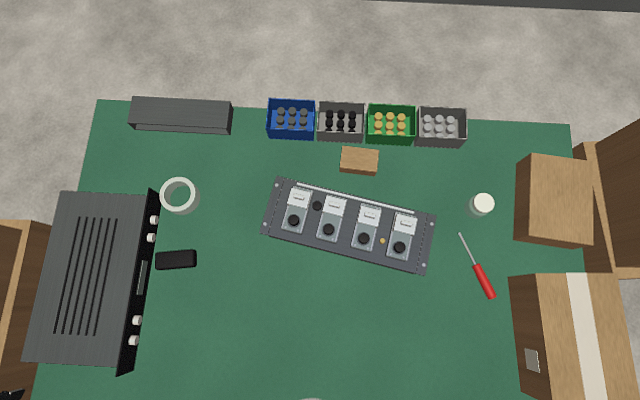

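The top view shows the panel with its key caps near pixels (294,220), (329,229), (364,239) and (400,247). The spare cap is at about (317,205) and the standoff at about (382,240).

```bash
cat > h.py <<'E'
import numpy as np,cv2
def ray(c,uv):
    p=cv2.undistortPoints(np.float64(uv).reshape(-1,1,2),c["mtx"],c["dist_coeffs"]).reshape(-1,2)
    R,t=c["R"],c["t"]; return -R.T@t,np.c_[p,np.ones(len(p))]@R
def at_z(c,uv,z):
    o,d=ray(c,uv); s=((z-o[2])/d[:,2])[:,None]; return o+s*d
def at_depth(c):
    v,u=np.mgrid[:400,:640]; o,d=ray(c,np.stack([u,v],-1)); return (o+d*c["depth"].reshape(-1,1)).reshape(400,640,3)
E
python3 - <<'E'
from h import *
c=dict(np.load("top.npz")); g=c["image"].max(2).astype(int); X=at_depth(c)
P=[]
for u,v in[(294,220),(329,229),(364,239),(400,247)]:
    m=np.zeros((400,640),bool); m[v-10:v+11,u-10:u+11]=1; m&=(g<50)
    vv,uu=np.nonzero(m); w=[uu.mean(),vv.mean()]
    top=X[m]; z=np.percentile(top[:,2],[20,50,80])
    t=X[m&(X[...,2]>.068)]
    p=at_z(c,[w],.077)[0]; P.append(p[:2]); print(m.sum(),np.round(w,1),z.round(4),p.round(4),t.mean(0).round(4),len(t))
P=np.array(P);print(np.linalg.norm(np.diff(P,axis=0),axis=1)); d=P[0]-P[3];print("panel yaw deg",np.degrees(np.arctan2(-d[0],d[1])))
# housing top check
i=cv2.resize(c["image"][165:285,250:450],None,fx=4,fy=4,interpolation=cv2.INTER_CUBIC);cv2.imwrite("pics/top_crop.png",i[...,::-1])
E
```

```text
54 [293.4 219.4] [0.0746 0.0795 0.082 ] [0.5773 0.0841 0.077 ] [0.5791 0.0849 0.0795] 46
40 [328.4 229. ] [0.066  0.0735 0.0756] [ 0.5564 -0.0136  0.077 ] [ 0.56   -0.0131  0.0744] 31
41 [363.2 238.1] [0.0693 0.0742 0.0769] [ 0.5367 -0.1093  0.077 ] [ 0.539  -0.11    0.0745] 35
51 [399.1 246.5] [0.0736 0.0772 0.0793] [ 0.5196 -0.2071  0.077 ] [ 0.5181 -0.2036  0.1004] 45
[0.09989542 0.09774042 0.09927775]
panel yaw deg -11.206867028378099
```

View pics/top_crop.png

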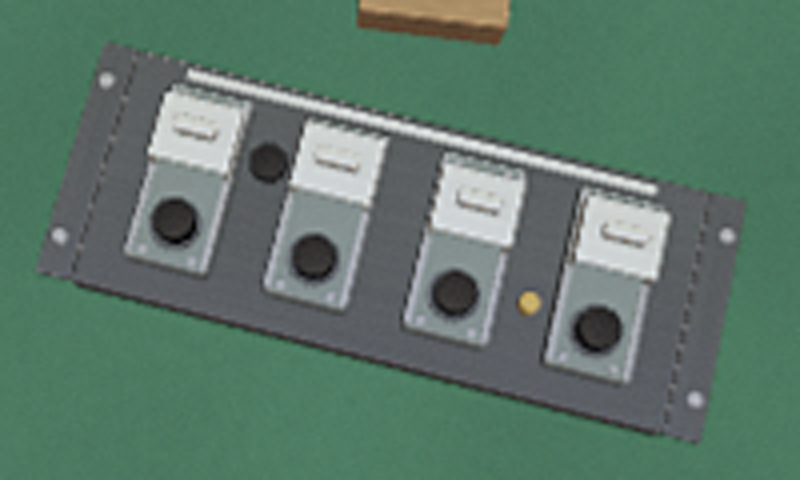

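```bash
cat >> h.py <<'E'
from scipy.spatial.transform import Rotation as Ro
from bench import *
YAW=np.radians(-11.2)
ex=np.array([np.cos(YAW),np.sin(YAW),0]); ey=np.array([-np.sin(YAW),np.cos(YAW),0])
def go(p,s=None):
    """tool-axis shift+turn to world p, tool y along panel y, z down"""
    s=s or get_state(); R=Ro.from_quat(s["tool_rot"])
    T=Ro.from_matrix(np.c_[-ex,ey,[0,0,-1]])
    return np.r_[R.inv().apply(np.array(p)-s["tcp_pos"]),(R.inv()*T).as_rotvec()].round(4)
E
python3 - <<'E'
from h import *
print(go([.579,.084,.2]))
E
```

```text
[-5.424e-01 -3.548e-01  3.080e-02 -1.700e-03 -4.000e-04 -4.530e-02]
```

```bash
r='x'; python3 -m crank '[[-0.5424,-0.3548,0.0308,-0.0017,-0.0004,-0.0453],[-0.5424,-0.3548,0.0308,-0.0017,-0.0004,-0.0453],[-0.5424,-0.3548,0.0308,-0.0017,-0.0004,-0.0453],[-0.5424,-0.3548,0.0308,-0.0017,-0.0004,-0.0453],[-0.5424,-0.3548,0.0308,-0.0017,-0.0004,-0.0453],[-0.5424,-0.3548,0.0308,-0.0017,-0.0004,-0.0453],[-0.5424,-0.3548,0.0308,-0.0017,-0.0004,-0.0453],[-0.5424,-0.3548,0.0308,-0.0017,-0.0004,-0.0453],[-0.5424,-0.3548,0.0308,-0.0017,-0.0004,-0.0453],[-0.5424,-0.3548,0.0308,-0.0017,-0.0004,-0.0453],[-0.5424,-0.3548,0.0308,-0.0017,-0.0004,-0.0453],[-0.5424,-0.3548,0.0308,-0.0017,-0.0004,-0.0453]]' -1 20
python3 - <<'E'
from h import *
print(go([.579,.084,.2]))
E
```

```text
t: 1.3
tcp_pos: [0.5464, 0.118, 0.2019]
tool_rot: [0.098, 0.995, 0.0, -0.0]
contact_force: [0.5, 0.2, 0.2]
width: 0.002
[-0.0386 -0.027   0.0019  0.0001 -0.0006 -0.0004]
```

```bash
python3 -m crank '[[-0.0386,-0.027,0.002,0,0,0],[-0.0386,-0.027,0.002,0,0,0],[-0.0386,-0.027,0.002,0,0,0],[-0.0386,-0.027,0.002,0,0,0]]'
python3 - <<'E'
from h import *
c=camera("wrist");np.savez("w1",**c);cv2.imwrite("pics/w1.png",c["image"][...,::-1])
E
```

```text
t: 1.7
tcp_pos: [0.5782, 0.0849, 0.1995]
tool_rot: [0.097, 0.995, 0.0, -0.001]
contact_force: [-1.3, 0.4, -0.5]
width: -0.001
```

View pics/w1.png

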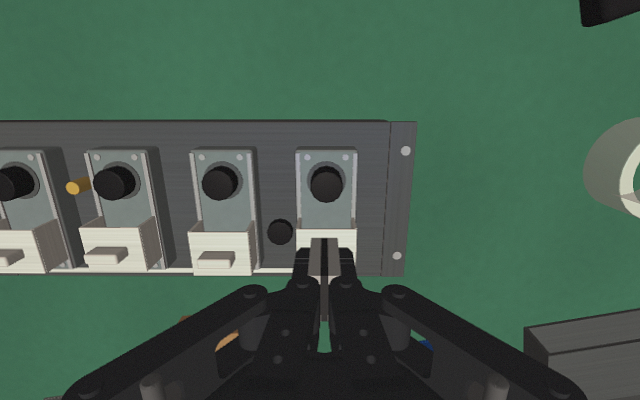

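The wrist view shows four caps near (326,184), (220,183), (115,183) and (15,183). The panel edges are level in the image, so the yaw is right. The standoff is at (73,188) and the spare cap at (280,232).

```bash
python3 - <<'E'
from h import *
c=dict(np.load("w1.npz")); g=c["image"].max(2).astype(int); X=at_depth(c)
B=[]
for u,v in[(326,184),(220,183),(115,183),(15,183)]:
    m=np.zeros((400,640),bool); m[v-24:v+25,max(0,u-26):u+27]=1; m&=(g<60)&(X[...,2]>.066)
    zt=np.percentile(X[m][:,2],70); m2=m&(abs(X[...,2]-zt)<.003); vv,uu=np.nonzero(m2)
    q=X[m2]; (a,b),r=cv2.minEnclosingCircle(q[:,:2].astype(np.float32))
    p=at_z(c,[[uu.mean(),vv.mean()]],zt)[0]; B.append(p[:2]); print(m.sum(),m2.sum(),zt.round(4),p.round(4),(round(a,4),round(b,4),round(r,4)))
B=np.array(B);print(np.linalg.norm(np.diff(B,axis=0),axis=1)); d=B[0]-B[2];print(np.degrees(np.arctan2(-d[0],d[1])))
# panel frame coordinates rel. cap1
print(((B-B[0])@np.c_[ex,ey][:2]).round(4))
h=X[150:165,300:352]; print("housing z",np.median(X[205:222,305:345,2]),"hood z",np.median(X[232:236,300:350,2]))
print("go",go([*B[0],.084]))
E
```

```text
866 786 0.0793 [0.5766 0.0863 0.0793] (0.5771, 0.086, 0.0147)
812 753 0.0732 [ 0.5575 -0.0108  0.0732] (0.5579, -0.0112, 0.0149)
881 774 0.0731 [ 0.5383 -0.1081  0.0731] (0.5388, -0.1092, 0.0151)
655 431 0.0755 [ 0.5219 -0.1996  0.0755] (0.52, -0.2054, 0.0149)
[0.09898433 0.09917535 0.09296285]
-11.134798982999428
[[ 0.000e+00  0.000e+00]
 [ 1.000e-04 -9.900e-02]
 [ 2.000e-04 -1.982e-01]
 [ 1.800e-03 -2.911e-01]]
housing z 0.054227017330845284 hood z 0.08519540027080447
go [ 0.0016  0.0008  0.1157  0.0003 -0.0013  0.001 ]
```

```bash
cat > chk.py <<'E'
import sys
from bench import get_state
s=get_state();f=s["contact_force"][2]-float(sys.argv[1]);lim=float(sys.argv[2]) if len(sys.argv)>2 else 5.5
print(f"   z {s['tcp_pos'][2]:.4f} f {f:.2f}");sys.exit(f>lim)
E
python3 -m crank '[[0.0016,0.0010,0.05,0,-0.0013,0.001],[0.0016,0.0010,0.09,0,-0.0013,0.001],[0.0016,0.0010,0.11,0,-0.0013,0.001],[0.0016,0.0010,0.116,0,-0.0013,0.001],[0.0016,0.0010,0.116,0,-0.0013,0.001],[0.0016,0.0010,0.116,0,-0.0013,0.001]]'
python3 chk.py 0; python3 -c "
from h import *
print(go([.577,.086,.082]))"
```

```text
t: 2.35
tcp_pos: [0.5778, 0.087, 0.0857]
tool_rot: [0.097, 0.995, 0.0, 0.002]
contact_force: [0.5, -0.1, -0.4]
width: -0.002
   z 0.0857 f -0.43
[ 0.0006 -0.0011  0.0037  0.0008  0.0032  0.0009]False
```

```bash

python3 -m crank '[[0.0005,-0.001,0.003,0,0,0],[0.0005,-0.001,0.003,0,0,0]]' >/dev/null; python3 chk.py 0 &&
python3 -m crank '[[0,0,0.0005,0,0,0],[0,0,0.0005,0,0,0]]' >/dev/null; python3 chk.py 0 &&
python3 -m crank '[[0,0,0.0005,0,0,0],[0,0,0.0005,0,0,0]]' >/dev/null; python3 chk.py 0 &&
python3 -m crank '[[0,0,0.0005,0,0,0],[0,0,0.0005,0,0,0]]' >/dev/null; python3 chk.py 0 
python3 -c "
from h import *
s=get_state();print(s['t'],s['contact_force'],go([.577,.086,.08]))"
```

```text
z 0.0840 f 1.19
   z 0.0840 f 1.19
   z 0.0840 f 1.19
   z 0.0840 f 1.19
2.55 [-0.44667554 -1.15924428  1.19424511] [ 0.001  -0.0003  0.004   0.0011  0.0056  0.001 ]False
False
False
False
```

```bash
sed -i 's/sys.exit(f>lim)/sys.exit(int(f>lim))/' chk.py
set -e
python3 -m crank '[[0,0,0.002,0,0.003,0],[0,0,0.002,0,0.003,0]]' >/dev/null; python3 chk.py 0 4
python3 -m crank '[[0,0,0.001,0,0,0],[0,0,0.001,0,0,0]]' >/dev/null; python3 chk.py 0 4
python3 -m crank '[[0,0,0.001,0,0,0],[0,0,0.001,0,0,0]]' >/dev/null; python3 chk.py 0 4
python3 -m crank '[[0,0,0.001,0,0,0],[0,0,0.001,0,0,0]]' >/dev/null; python3 chk.py 0 4
python3 -m crank '[[0,0,0.001,0,0,0],[0,0,0.001,0,0,0]]'; python3 chk.py 0 4
```

```text
z 0.0824 f -0.39
   z 0.0813 f -0.19
   z 0.0800 f -0.45
   z 0.0791 f 2.13
t: 3.55
tcp_pos: [0.5783, 0.086, 0.0783]
tool_rot: [0.097, 0.995, 0.0, 0.001]
contact_force: [-0.9, 0.4, 2.0]
width: -0.001
   z 0.0783 f 2.01
```

```bash
set -e
python3 -m crank '[[0,0,0.001,0,0,0],[0,0,0.001,0,0,0]]' >/dev/null; python3 chk.py 0
python3 -m crank '[[0,0,0.001,0,0,0],[0,0,0.001,0,0,0]]' >/dev/null; python3 chk.py 0
python3 -m crank '[[0,0,0.0015,0,0,0],[0,0,0.0015,0,0,0]]' >/dev/null; python3 chk.py 0
python3 -m crank '[[0,0,0.002,0,0,0],[0,0,0.002,0,0,0]]' >/dev/null; python3 chk.py 0
python3 -m crank '[[0,0,0.002,0,0,0],[0,0,0.004,0,0,0],[0,0,0.004,0,0,0]]'; python3 chk.py 0
```

```text
z 0.0774 f 4.27
   z 0.0764 f 4.36
   z 0.0746 f 2.93
   z 0.0718 f -0.14
t: 4.65
tcp_pos: [0.5776, 0.086, 0.0671]
tool_rot: [0.097, 0.995, 0.0, 0.001]
contact_force: [0.2, 0.7, -0.6]
width: 0.004
   z 0.0671 f -0.59
```

```bash
set -e
python3 -m crank '[[0,0,-0.021,0,0,0],[0,-0.03,-0.023,0,0,0],[0,-0.07,-0.023,0,0,0],[0,-0.1,-0.022,0,0,0],[0,-0.1,-0.014,0,0,0],[0,-0.1,-0.012,0,0,0],[0,-0.1,-0.012,0,0,0]]'; python3 chk.py 0
python3 -c "
from h import *
print(go([.5577,-.0118,.077]))"
```

```text
t: 5.35
tcp_pos: [0.5578, -0.0112, 0.0783]
tool_rot: [0.097, 0.995, 0.001, -0.0]
contact_force: [0.3, 0.1, 0.5]
width: -0.003
   z 0.0783 f 0.55
[-0.0001 -0.0006  0.0013  0.0014 -0.0002  0.0013]
```

```bash
set -e
python3 -m crank '[[0,0,0.003,0,0,0],[0,0,0.003,0,0,0],[0,0,0.003,0,0,0]]' >/dev/null; python3 chk.py 0 3.8
python3 -m crank '[[0,0,0.0008,0,0,0],[0,0,0.0008,0,0,0]]' >/dev/null; python3 chk.py 0 3.8
python3 -m crank '[[0,0,0.0008,0,0,0],[0,0,0.0008,0,0,0]]' >/dev/null; python3 chk.py 0 3.8
python3 -m crank '[[0,0,0.0008,0,0,0],[0,0,0.0008,0,0,0]]' >/dev/null; python3 chk.py 0 3.8
python3 -m crank '[[0,0,0.0008,0,0,0],[0,0,0.0008,0,0,0]]' >/dev/null; python3 chk.py 0 3.8
python3 -m crank '[[0,0,0.0008,0,0,0],[0,0,0.0008,0,0,0]]'; python3 chk.py 0 3.8
```

```text
z 0.0752 f -0.36
   z 0.0744 f -0.04
   z 0.0737 f 0.45
   z 0.0729 f 1.50
   z 0.0723 f 2.85
t: 6.65
tcp_pos: [0.558, -0.0103, 0.0715]
tool_rot: [0.096, 0.995, 0.001, 0.0]
contact_force: [-1.3, 0.2, 2.8]
width: 0.002
   z 0.0715 f 2.78
```

```bash
set -e
python3 -m crank '[[0,0,0.001,0,0,0],[0,0,0.001,0,0,0]]' >/dev/null; python3 chk.py 0
python3 -m crank '[[0,0,0.001,0,0,0],[0,0,0.001,0,0,0]]' >/dev/null; python3 chk.py 0
python3 -m crank '[[0,0,0.0015,0,0,0],[0,0,0.0015,0,0,0]]' >/dev/null; python3 chk.py 0
python3 -m crank '[[0,0,0.002,0,0,0],[0,0,0.002,0,0,0]]' >/dev/null; python3 chk.py 0
python3 -m crank '[[0,0,0.002,0,0,0],[0,0,0.002,0,0,0]]'; python3 chk.py 0
```

```text
z 0.0705 f 2.96
   z 0.0694 f 2.76
   z 0.0675 f 2.68
   z 0.0648 f -0.07
t: 7.65
tcp_pos: [0.5572, -0.0102, 0.0622]
tool_rot: [0.096, 0.995, 0.001, -0.001]
contact_force: [0.4, -0.5, 0.7]
width: 0.005
   z 0.0622 f 0.71
```

Bay 2 clicked, and next is bay 3, whose cap top is at about 0.074.

```bash
set -e
python3 -m crank '[[0,0,-0.022,0,0,0],[0,-0.03,-0.027,0,0,0],[0,-0.07,-0.027,0,0,0],[0,-0.1,-0.026,0,0,0],[0,-0.1,-0.018,0,0,0],[0,-0.1,-0.015,0,0,0],[0,-0.1,-0.015,0,0,0]]'; python3 chk.py 0 2.5
python3 -m crank '[[0,0,0.0015,0,0,0],[0,0,0.0015,0,0,0]]' >/dev/null; python3 chk.py 0 3
python3 -m crank '[[0,0,0.0008,0,0,0],[0,0,0.0008,0,0,0]]' >/dev/null; python3 chk.py 0 3.8
python3 -m crank '[[0,0,0.0008,0,0,0],[0,0,0.0008,0,0,0]]' >/dev/null; python3 chk.py 0 3.8
python3 -m crank '[[0,0,0.0008,0,0,0],[0,0,0.0008,0,0,0]]' >/dev/null; python3 chk.py 0 3.8
python3 -m crank '[[0,0,0.0008,0,0,0],[0,0,0.0008,0,0,0]]' >/dev/null; python3 chk.py 0 3.8
python3 -m crank '[[0,0,0.0008,0,0,0],[0,0,0.0008,0,0,0]]'; python3 chk.py 0 3.8
```

```text
t: 8.35
tcp_pos: [0.5374, -0.1072, 0.0759]
tool_rot: [0.096, 0.995, 0.001, -0.002]
contact_force: [0.4, -1.0, -0.1]
width: -0.002
   z 0.0759 f -0.14
   z 0.0742 f -0.01
   z 0.0738 f 2.67
   z 0.0735 f 5.35
```

```bash
set -e
python3 -m crank '[[0,0,0.0002,0,0,0]]' >/dev/null; python3 chk.py 0 6.5
python3 -m crank '[[0,0,0.0002,0,0,0]]' >/dev/null; python3 chk.py 0 6.5
```

```text
z 0.0737 f 3.56
   z 0.0737 f 3.17
```

```bash
set -e
python3 -m crank '[[0,0,-0.012,0,0,0],[0,-0.03,-0.016,0,0,0],[0,-0.07,-0.016,0,0,0],[0,-0.102,-0.014,0,0,0],[0,-0.102,-0.007,0,0,0],[0,-0.102,-0.005,0,0,0],[0,-0.102,-0.005,0,0,0]]'; python3 chk.py 0 2.5
python3 -m crank '[[0,0,0.0015,0,0,0],[0,0,0.0015,0,0,0]]' >/dev/null; python3 chk.py 0 3
python3 -m crank '[[0,0,0.0008,0,0,0],[0,0,0.0008,0,0,0]]' >/dev/null; python3 chk.py 0 3.8
python3 -m crank '[[0,0,0.0008,0,0,0],[0,0,0.0008,0,0,0]]' >/dev/null; python3 chk.py 0 3.8
python3 -m crank '[[0,0,0.0008,0,0,0],[0,0,0.0008,0,0,0]]' >/dev/null; python3 chk.py 0 3.8
python3 -m crank '[[0,0,0.0008,0,0,0],[0,0,0.0008,0,0,0]]' >/dev/null; python3 chk.py 0 3.8
python3 -m crank '[[0,0,0.0008,0,0,0],[0,0,0.0008,0,0,0]]' > /dev/null; python3 chk.py 0 3.8
python3 -m crank '[[0,0,0.0008,0,0,0],[0,0,0.0008,0,0,0]]'; python3 chk.py 0 3.8
```

```text
t: 9.85
tcp_pos: [0.5181, -0.2049, 0.0779]
tool_rot: [0.095, 0.996, 0.002, -0.002]
contact_force: [0.4, 0.2, -0.0]
width: -0.003
   z 0.0779 f -0.01
   z 0.0764 f 0.93
   z 0.0759 f 1.02
   z 0.0752 f 2.22
   z 0.0744 f 2.58
   z 0.0736 f 2.40
   z 0.0727 f 2.23
t: 11.25
tcp_pos: [0.5188, -0.2035, 0.0717]
tool_rot: [0.094, 0.996, 0.002, -0.002]
contact_force: [-0.6, -0.1, 2.2]
width: 0.002
   z 0.0717 f 2.22
```

```bash
set -e
python3 -m crank '[[0,0,0.0015,0,0,0],[0,0,0.0015,0,0,0]]' >/dev/null; python3 chk.py 0
python3 -m crank '[[0,0,0.002,0,0,0],[0,0,0.002,0,0,0]]' >/dev/null; python3 chk.py 0
python3 -m crank '[[0,0,0.002,0,0,0],[0,0,0.002,0,0,0]]' >/dev/null; python3 chk.py 0
python3 -m crank '[[0,0,0.001,0,0,0],[0,0,0.001,0,0,0]]'; python3 chk.py 0
python3 -c "
from h import *
print(go([.5383,-.110,.16]), 'fin rear', go(np.r_[.5383,-.110,.16]+ex*.10))"
```

```text
z 0.0698 f 0.68
   z 0.0671 f -0.49
   z 0.0646 f -0.04
t: 12.05
tcp_pos: [0.5177, -0.2028, 0.0633]
tool_rot: [0.094, 0.996, 0.003, -0.003]
contact_force: [-0.1, 0.9, -0.8]
width: 0.002
   z 0.0633 f -0.75
[-0.0022  0.0955 -0.0962  0.0048 -0.0071  0.0077] fin rear [-0.1022  0.0947 -0.097   0.0048 -0.0071  0.0077]
```

```bash
set -e
python3 -m crank '[[0,0,-0.04,0,0,0],[0,0,-0.09,0,0,0],[-0.03,0.03,-0.13,0.003,-0.004,0.004],[-0.06,0.06,-0.137,0.005,-0.007,0.008],[-0.095,0.095,-0.137,0.005,-0.007,0.008],[-0.095,0.095,-0.137,0.005,-0.007,0.008],[-0.095,0.095,-0.137,0.005,-0.007,0.008],[-0.095,0.095,-0.137,0.005,-0.007,0.008]]'
python3 - <<'E'
from h import *
c=camera("wrist");np.savez("w2",**c);cv2.imwrite("pics/w2.png",c["image"][...,::-1])
print(go(np.r_[.5383,-.110,.092]+ex*.093))
E
```

```text
t: 12.85
tcp_pos: [0.6288, -0.1286, 0.1997]
tool_rot: [0.098, 0.995, -0.0, -0.001]
contact_force: [-0.3, 0.0, 1.0]
width: -0.002
[-0.0007  0.0009  0.1079 -0.0004 -0.0008 -0.0014]
```

View pics/w2.png

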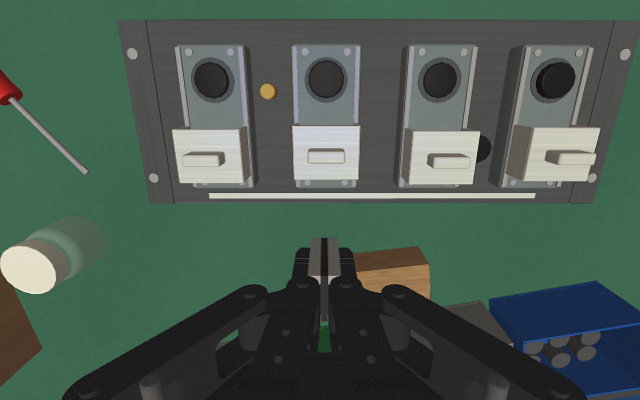

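Left to right this shows bay 4 (212,79), bay 3 (326,79), bay 2 (440,80) and bay 1 (555,79). All the guards are still open, with bay 3's fin at (326,156). I'll check the cap heights by depth.

```bash
python3 - <<'E'
from h import *
c=dict(np.load("w2.npz")); X=at_depth(c)
for n,u,v in[(4,212,79),(3,326,79),(2,440,80),(1,553,79)]:
    print(n,np.median(X[v-6:v+7,u-6:u+7].reshape(-1,3),0).round(4))
print("fin",np.median(X[151:155,315:338].reshape(-1,3),0), "hood",np.median(X[135:143,305:345,2]),"rail",X[193:198,225:525,2].max())
B=np.array([.5383,-.110,0])
f=X[120:190,285:365].reshape(-1,3); f=f[f[:,2]>.097]; q=f-B; print("fin top panel x range",np.percentile(q@ex,[2,50,98]),"y",np.percentile(q@ey,[2,50,98]),f[:,2].max())
E
```

```text
4 [ 0.5192 -0.2059  0.0597]
3 [ 0.539  -0.1097  0.0731]
2 [ 0.5584 -0.0119  0.057 ]
1 [0.5759 0.0815 0.0633]
fin [ 0.59356166 -0.1205263   0.10261595] hood 0.08520194362646344 rail 0.34162087771784655
fin top panel x range [0.01305431 0.05900691 0.06502581] y [-0.01399637 -0.00051873  0.01374277] 0.34162087771784655
```

```bash
set -e
python3 -m crank '[[0,0.001,0.04,0,0,0],[0,0.001,0.08,0,0,0],[0,0.001,0.10,0,0,0],[0,0.001,0.1075,0,0,0],[0,0.001,0.1075,0,0,0],[0,0.001,0.1075,0,0,0]]' | sed -n 2,4p
python3 -c "
from h import *
print(go(np.r_[.5383,-.110,.0925]+ex*.085))"
cat > pf.py <<'E'
from h import *
s=get_state();d=s["tcp_pos"]-np.array([.5383,-.110,0]);print("t %.2f x %.4f y %.4f z %.4f  Fx %.1f Fz %.1f"%(s["t"],d@ex,d@ey,d[2],s["contact_force"]@ex,s["contact_force"][2]))
E
python3 pf.py
```

```text
tcp_pos: [0.6297, -0.1288, 0.0944]
tool_rot: [0.099, 0.995, -0.001, 0.001]
contact_force: [-0.5, 0.2, 0.0]
[ 0.0083  0.0006  0.0018 -0.001   0.0021 -0.0022]
t 13.50 x 0.0933 y -0.0006 z 0.0944  Fx -0.5 Fz 0.0
```

```bash
set -e
python3 -m crank '[[0.005,0,0.001,0,0.002,-0.002],[0.01,0,0.001,0,0.002,-0.002],[0.015,0,0.001,0,0.002,-0.002],[0.02,0,0.001,0,0.002,-0.002],[0.025,0,0.001,0,0.002,-0.002],[0.03,0,0.001,0,0.002,-0.002]]' >/dev/null; python3 pf.py
python3 -m crank '[[0.006,0,0,0,0,0],[0.012,0,0,0,0,0],[0.018,0,0,0,0,0],[0.024,0,0,0,0,0]]'>/dev/null; python3 pf.py
python3 -c "
from h import *
print(go(np.r_[.5383,-.110,.0935]+ex*.02))"
```

```text
t 14.10 x 0.0636 y -0.0007 z 0.0940  Fx 2.1 Fz 2.2
t 14.50 x 0.0392 y -0.0006 z 0.0940  Fx 3.2 Fz 1.5
[ 0.0192  0.0006  0.0005 -0.0013  0.0022 -0.0001]
```

```bash
set -e
python3 -m crank '[[0.006,0,0,0,0.002,0],[0.012,0,0,0,0.002,0],[0.017,0,0,0,0.002,0],[0.019,0,0,0,0.002,0]]'>/dev/null; python3 pf.py
python3 -m crank '[[0.0015,0,0,0,0,0],[0.0015,0,0,0,0,0]]'>/dev/null; python3 pf.py
python3 -m crank '[[0.0015,0,0,0,0,0],[0.0015,0,0,0,0,0]]'>/dev/null; python3 pf.py
python3 -m crank '[[0.0015,0,0,0,0,0],[0.0015,0,0,0,0,0]]'>/dev/null; python3 pf.py
```

```text
t 14.90 x 0.0196 y -0.0006 z 0.0939  Fx 1.9 Fz 0.7
t 15.10 x 0.0177 y -0.0006 z 0.0939  Fx 1.1 Fz 0.8
t 15.30 x 0.0170 y -0.0006 z 0.0939  Fx 4.5 Fz -1.0
t 15.50 x 0.0169 y -0.0006 z 0.0940  Fx 8.1 Fz -3.5
```

At 0.0169 the tool stopped advancing while the force kept rising, so the guard is at its stop. I'll give it one more light push, then back off, lift and look.

```bash
set -e
python3 -m crank '[[0.002,0,0,0,0,0],[0.002,0,0,0,0,0]]'>/dev/null; python3 pf.py
python3 -m crank '[[-0.01,0,0,0,0,0],[-0.02,0,-0.01,0,0,0],[-0.04,0,-0.05,0,0,0],[-0.074,0,-0.09,0,0,0],[-0.074,0,-0.106,0,0,0],[-0.074,0,-0.106,0,0,0],[-0.074,0,-0.106,0,0,0]]'>/dev/null; python3 pf.py
python3 - <<'E'
from h import *
c=camera("wrist");np.savez("w3",**c);cv2.imwrite("pics/w3.png",c["image"][...,::-1])
X=at_depth(c);B=np.array([.5383,-.110,0]);q=X.reshape(-1,3)-B; x,y,z=q@ex,q@ey,q[:,2]
m=(abs(y)<.02)&(abs(x)<.1)&(z>.097)&(z<.11); print("fin3 x",np.percentile(x[m],[5,50,95]),m.sum())
for k in(2,1,-1):
    m=(abs(y-k*.1)<.02)&(abs(x)<.1)&(z>.097)&(z<.11); print("fin",3-k,np.percentile(x[m],[5,50,95]))
for k in(2,1,-1):
    m=(np.hypot(y-k*.1,x)<.01); print("cap",3-k,np.percentile(z[m],[20,50,80]))
E
```

```text
t 15.70 x 0.0169 y -0.0007 z 0.0941  Fx 10.2 Fz -6.8
t 16.40 x 0.0887 y -0.0005 z 0.1995  Fx -1.1 Fz -0.4
fin3 x [-0.00420867  0.00057188  0.00537152] 596
fin 1 [0.05607352 0.06042545 0.06567691]
fin 2 [0.05938856 0.0632295  0.06800472]
fin 4 [0.0577171  0.06207201 0.06729602]
cap 1 [0.06268172 0.06330308 0.06387473]
cap 2 [0.0564238  0.05707595 0.05770102]
cap 4 [0.05921521 0.05979082 0.06040302]
```

View pics/w3.png

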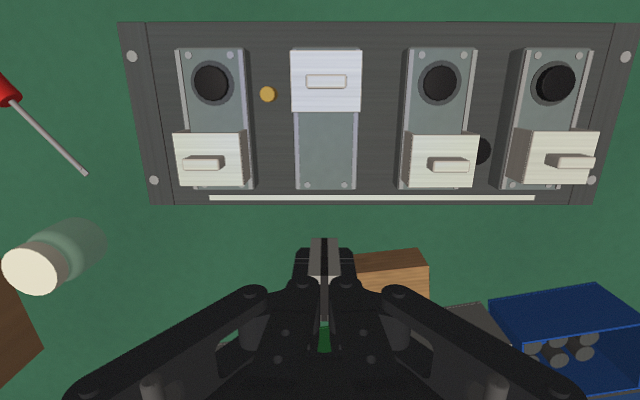

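The guard on bay 3 is closed with its fin at (326,82), directly over the key. The other three guards are open, and the standoff (267,94) and spare cap (485,151) haven't moved. The robot is clear of everything.

```bash
python3 -c "
from bench import *
print(close_job())"
```

```text
the job is handed in; nothing more can be done
None
```

I pressed all four keys: bays 1, 2 and 4 are good and latched down, and bay 3 is the stiff one. I left bay 3 up, closed its guard over it to the stop, and handed the job in at about 16.5 s.

- **Good keys:** they gave way at about 4.4 N (bay 1), 3.0 N (bay 2) and 2.6 N (bay 4). I did not feel for the latch afterwards. Depth readings put the caps about 8, 2 and 5 mm above the housing. Bay 2 reads 1 mm under the stated 3–9 mm range, and the depth readings ran about 0.7 mm low.
- **Stiff key:** bay 3 reached 5.35 N within about 1 mm, with two follow-up readings of about 3.4 N at half a millimetre. I stopped there, so the highest force measured on any key was 5.35 N. Single force readings were noisy by about 1 N.
- **Guards:** bay 3's tool stopped advancing while the push rose to about 10 N. The fin centre then measured 0.6 mm from the key axis, within calibration error. The other three fins are still 60–63 mm back, so those guards are open.
- **Bystanders:** the standoff and spare cap looked unmoved in the last picture, and the tool was well clear of everything. I did not take a last top view to check the tape roll and power adapter, but the arm only crossed that area once, 0.20–0.23 m above the bench.

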